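# Deal out two circuit board inspection kits

## Robot

A 6-joint arm with a two-finger parallel gripper is mounted at the origin on the work surface. World frame = base frame: x ahead of the robot, y to its left, z up, the work surface at z = 0. Lengths are in m, angles in rad, forces in N, time in s.
With the tool pointing down it reaches from about 0.225 to 0.725 m from the base axis. Payload 3.1 kg.
Tool frame: the origin (TCP) lies at the centre of the arm's flange, where the gripper is bolted on; the fingertips stand 173 mm ahead of it and the grasp point (between the pads) lies 155 mm ahead of it (env.tcp_to_tips is the distance from the TCP to the fingertips, in m); z points along the fingers, y is the line along which they close (so a half turn about z gives the same grasp; the last joint's range is limited). The gripper opens to 85 mm and grips with 20 to 120 N. Pads are 22 mm wide; open, the fingers measure 114 mm over their backs; the gripper's body (76 mm by 85 mm) begins 54 mm behind the grasp point. The pads swing forward as they close: fully open they stand 13 mm farther back than shut.
Start: joints at [1.203, 0.048, 0.099, 1.622, 0, 1.443], TCP at [0.125, 0.51, 0.405] pointing down, gripper open.
Joint ranges: [-2.91, 2.91], [-0.99, 1.94], [-1.21, 1.42], [-2.12, 2.29], [-1.49, 1.47], [-3.14, 3.14]. Speed limits (rad/s): [2.79, 2.79, 3.14, 3.14, 3.14, 3.14].

## Interface

Orientations are given as [roll, pitch, yaw] about the fixed x, y, z axes, in that order (R = Rz(yaw) Ry(pitch) Rx(roll)).
In Python, from station import monitor, optics, workorder, env gives the robot as it stands.
- The arm moves only by the tool servo_tool, never from a script. Its argument "targets" is a list of rows, each a list of 6 numbers: the shift along the world's x, y, z scaled (see below), then the turn, a rotation vector about the world's x, y, z scaled (see below). A call has 1 to 8 rows; each row shifts and turns the commanded pose from where the row before left it; what a row does not reach is not made up. The controller multiplies each number of a shift by 0.3 m and each number of a turn by 60 degrees. A row lasts 1/8 s, in which the tool goes at most 62.5 mm and 10.7 degrees, less where a joint would pass 70% of its speed; a pose out of reach is approached as far as the arm can. A call with a number of a shift or a turn outside -1 to 1 is refused whole. A call with a gripper value outside its range is refused whole. "grip" is the finger opening in mm, from 0 to 85.4, set as the call begins (left out, the last holds). The fingers move at their own pace and stop on an object; "squeeze" is the grip in N (left out, the last holds). Time passes only in rows, so rows that do not move let the fingers close. It gives the time, the measured TCP pose, the force, the opening and the grip force at its end, in the units of the state.
- monitor.get_state(): the state, without advancing time (a new reading comes with each control period).
- optics.camera(name): name is "scene" or "top" or "wrist"; returns the picture (420x560x3 uint8, blue, green, red); there is no depth.
- optics.get_calibration(name): a dict with "intrinsics" (3x3 intrinsics, pixels), "R" (3x3) and "t" (3): a world point X has camera coordinates R X + t. Camera axes: x right, y down, z forward; pixel columns grow to the right and rows downward; lengths in m; the calibration is good to about 2 mm. A picture is of the moment at which its call begins: read the wrist's pose just before it. get_calibration takes no time and is no camera call; for the wrist camera it gives the pose at the moment of the call.
- workorder.close_job(): hands the job in; it is judged then, once.
Trained networks look in the newest picture that a camera, given by its name, has taken for a name from the list of things; names that differ only in an ending like _2 or _b are one class to them, and where a whole thing is asked for, a point or a joint stands for the part that bears it (a point fixed in the world has none). Each returns a list of dicts, best first, with "conf" (0 to 1); they miss things now and then, are a little off and sometimes report something else, mostly with a low value. They report only what shows in the picture. A call takes as long as a camera call. They do not tell look-alikes from the thing itself.
- optics.recognise(camera, target): "xyz" ([x, y, z] in m, in world coordinates, good to about 4 mm: the middle of the surface that is visible of it).
- optics.silhouettes(camera, target): "mask" (420x560 bool, what is visible of it).
- optics.pinpoint(camera, target): "xyz" ([x, y, z] in m, in world coordinates, good to about 4 mm: a listed point, or the origin of a listed thing).
The state is a dict: "clock": time; "joints": joint angles; "qd": joint speeds; "effort": joint torques, N m; "eef_pos": TCP position; "tcp_rot": TCP orientation; "ft_force": force on the tool from outside, world axes, zero at the start; "moment": the same for the moment, N m; "opening": finger opening in m; "grip_force": force on a finger pad.
Only numpy, scipy, OpenCV 4.12 (cv2) and the standard library are available. Lean on these libraries where they do the work, as an engineer would, in place of code of your own. Each camera call takes 0.05 s, during which the arm holds its last target. There are 200 camera calls.

## Task

Make up the two inspection kits, dealing one piece at a time to the blue tray, then the yellow tray, round by round: first the black carrier lengthwise into the blue tray and the white carrier lengthwise into the yellow tray, then the green board into the pocket of the black carrier and the red board into the pocket of the white one. Set each piece down gently (no dropping) so that it lies flat, and leave the mouse, the keypad and the bottle alone.

Things in the scene. Friction and masses are not known exactly. Their poses are not given: they have to be found in the camera images.
- tray_blue: shallow open rectangular tray fixed to the desk, blue plastic, 140 x 104 mm outside, 10 mm high, walls 4 mm thick, inner floor 4 mm above the desk (inside 132 x 96 mm). Origin: centre of its underside, on the desk. x along its 140 mm side, z up. It does not move.
- tray_yellow: shallow open rectangular tray fixed to the desk, yellow plastic, 140 x 104 mm outside, 10 mm high, walls 4 mm thick, inner floor 4 mm above the desk (inside 132 x 96 mm). Origin: centre of its underside, on the desk. x along its 140 mm side, z up. It does not move.
- carrier_black: loose black board carrier, a plastic holder 92 (its x) x 60 (its y) x 24 mm high, about 140 g. In its top a pocket 84 x 52 mm, 10 mm deep (pocket floor 14 mm above its underside, 4 mm rim all round). Grip it across the 60 mm. Origin: centre of its underside; z up. Starts flat on the desk, pocket up.
- carrier_white: loose white board carrier, a plastic holder 92 (its x) x 60 (its y) x 24 mm high, about 140 g. In its top a pocket 84 x 52 mm, 10 mm deep (pocket floor 14 mm above its underside, 4 mm rim all round). Grip it across the 60 mm. Origin: centre of its underside; z up. Starts flat on the desk, pocket up.
- board_green: loose green circuit board, 74 (x) x 42 (y) x 3 mm, 70 g, with an upright silver finned heat sink in its middle, 40 (x) x 22 (y) mm, its top 31 mm above the underside: grip it across the 22 mm. Origin: centre of underside, z up. Starts flat, block up. Fits a carrier pocket with 5 mm to spare each side; seated, its underside is 14 mm above the carrier's.
- board_red: loose red circuit board, 74 (x) x 42 (y) x 3 mm, 70 g, with an upright white relay block in its middle, 40 (x) x 22 (y) mm, its top 31 mm above the underside: grip it across the 22 mm. Origin: centre of underside, z up. Starts flat, block up. Fits a carrier pocket with 5 mm to spare each side; seated, its underside is 14 mm above the carrier's.
- mouse: black computer mouse, 100 x 58 x 34 mm, a loose bystander at the right edge of the work. Origin: centre of its underside.
- keypad: black number keypad with dark grey keys, 130 x 85 x 21 mm, a loose bystander at the left edge of the work. Origin: centre of its underside.
- bottle: small pale green bottle with a white cap, 44 mm across, 100 mm high, a loose bystander standing beyond the work. Origin: centre of its underside.
Not all that is in view belongs to the job. Several things look just like the board_red: the one meant starts farthest from the robot's base.

How it is judged:
By the outcome, as a careful person would: the job done as asked, in the order asked, and still so for the second after the job is handed in, with the robot touching nothing.
It also fails if it takes over 96 s, if anything falls off the work surface, if the arm or the gripper's body presses on something with over 40 N, if the wrist force passes 120 N, or if a joint passes its speed limit or range.

## Working session

There is one attempt and no reset: what is moved stays moved. The work goes in short steps, Python scripts to look and compute and a tool call to move; the robot and the scene stay as the last step left them, time stands still between calls to the robot, and variables do not carry over. Pictures are saved under pics/ and viewed, at most 14 in all, crops included, and the job is handed in when it is done.

Besides the shell and the picture viewer there is one more tool, called after "Call:" as a command line: name --pt "numbers of a row" for each row, then --argument value for the rest. servo_tool: Moves the arm, as the interface text tells. Shifts and turns lie within -1 to 1; 1 stands for 0.3 m of shift or 60 degrees of turn. Its arguments: {"type":"object","properties":{"targets":{"type":"array","items":{"type":"array","items":{"type":"number"}}},"grip":{"type":"number"},"squeeze":{"type":"number"}},"required":["targets"]}

```bash
mkdir -p pics; python3 - <<'E'
from station import monitor, optics, workorder, env
import cv2
s=monitor.get_state();print(s['clock'],s['eef_pos'],s['tcp_rot'],s['opening'])
for c in ['top','scene']:
    im=optics.camera(c);cv2.imwrite(f'pics/{c}0.png',im)
    for n in ['tray_blue','tray_yellow','carrier_black','carrier_white','board_green','board_red','mouse','keypad','bottle']:
        r=optics.pinpoint(c,n)
        print(c,n,[([round(float(v),3) for v in d['xyz']],round(float(d['conf']),2)) for d in r])
print(monitor.get_state()['clock'])
E
```

```text
0.0 [0.12462384 0.509778   0.40350403] [-3.13923240e+00 -2.77489613e-04  2.90180181e+00] 0.08568436252957584
top tray_blue [([0.431, 0.254, -0.002], 0.67)]
top tray_yellow [([0.406, -0.256, -0.001], 0.81), ([0.434, 0.253, -0.0], 0.4), ([0.621, 0.265, -0.002], 0.28)]
top carrier_black [([0.461, -0.016, 0.005], 0.83)]
top carrier_white [([0.623, 0.263, 0.004], 0.62)]
top board_green [([0.602, -0.28, -0.004], 0.83)]
top board_red [([0.431, 0.098, 0.001], 0.92), ([0.66, -0.016, 0.003], 0.78), ([0.564, 0.086, -0.003], 0.58), ([0.551, -0.162, 0.003], 0.57)]
top mouse [([0.447, -0.465, -0.002], 0.83)]
top keypad []
top bottle [([0.79, -0.119, 0.001], 0.71)]
scene tray_blue [([0.431, 0.252, -0.003], 0.94), ([0.406, -0.26, 0.0], 0.4)]
scene tray_yellow [([0.407, -0.258, 0.0], 0.71)]
scene carrier_black [([0.458, -0.013, -0.001], 0.61)]
scene carrier_white [([0.619, 0.264, 0.0], 0.73)]
scene board_green [([0.598, -0.274, 0.0], 0.76)]
scene board_red [([0.661, -0.021, -0.002], 0.77), ([0.566, 0.09, 0.003], 0.77), ([0.428, 0.105, -0.0], 0.76), ([0.555, -0.164, 0.002], 0.7)]
scene mouse [([0.448, -0.468, -0.004], 0.67)]
scene keypad [([0.461, 0.469, -0.0], 0.63), ([0.797, -0.119, 0.001], 0.46)]
scene bottle [([0.794, -0.122, -0.002], 0.62), ([0.662, -0.016, -0.002], 0.49)]
1.0
```

View pics/top0.png

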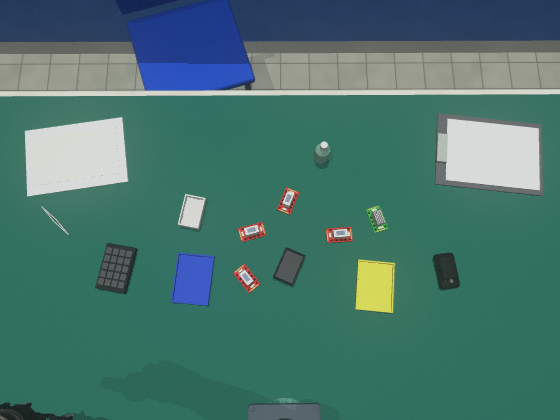

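View pics/scene0.png

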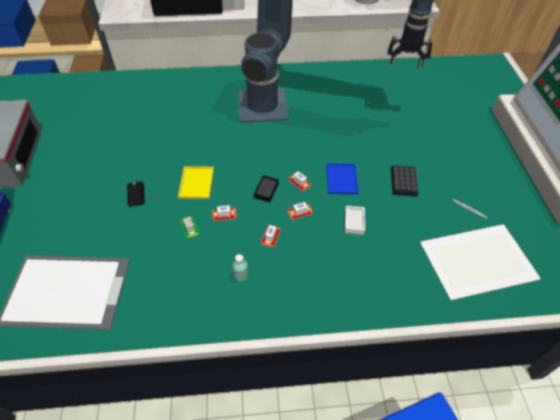

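The top view shows the black carrier at (289,266), white at (192,212), blue tray (194,279), yellow tray (376,286) and green board (377,218). The farthest red board is at (288,200), about (0.661,-0.018). The scene view agrees. Next I get yaws from the masks.

```bash
cat > h.py <<'E'
from station import monitor, optics, workorder, env
import cv2, numpy as np
from scipy.spatial.transform import Rotation as Rot
Z=dict(tray_blue=.010,tray_yellow=.010,carrier_black=.024,carrier_white=.024,board_green=.003,board_red=.003)
def ray(cal,uv,z):
    K,R,t=[np.array(cal[k],float) for k in('intrinsics','R','t')]
    uv=np.atleast_2d(uv).astype(float)
    d=(R.T@np.linalg.inv(K)@np.c_[uv,np.ones(len(uv))].T).T
    c=-R.T@t
    return c+d*((z-c[2])/d[:,2])[:,None]
def rects(cam,name,z=None,cal=None):
    "mask -> world rect on the plane of its top: (conf, centre, sizes mm, yaw of long side deg)"
    cal=cal or optics.get_calibration(cam); out=[]
    for d in optics.silhouettes(cam,name):
        m=d['mask'].astype(np.uint8)
        cs=cv2.findContours(m,cv2.RETR_EXTERNAL,cv2.CHAIN_APPROX_NONE)[0]
        c=max(cs,key=cv2.contourArea)[:,0]
        if len(c)<8: continue
        p=ray(cal,c,Z[name] if z is None else z)[:,:2].astype(np.float32)
        (x,y),(w,h),a=cv2.minAreaRect(p*1000)
        if w<h: w,h,a=h,w,a+90
        a=(a+90)%180-90
        edge=bool(c.min()<2 or c[:,0].max()>557 or c[:,1].max()>417)
        out.append((round(float(d['conf']),2),round(x/1000,4),round(y/1000,4),round(w),round(h),round(a,1),'EDGE' if edge else ''))
    return out
E
python3 - <<'E'
from h import *
for c in ['top','scene']:
    optics.camera(c)
    for n in Z: print(c,n,rects(c,n))
s=monitor.get_state(); c=optics.get_calibration('wrist'); R=np.array(c['R']);t=np.array(c['t'])
Rt=Rot.from_euler('xyz',s['tcp_rot']).as_matrix()
print('cam pos in tool',Rt.T@(-R.T@t-s['eef_pos']),'axis in tool',Rt.T@R.T@[0,0,1],'x',Rt.T@R.T@[1,0,0], c['intrinsics'], s['clock'])
E
```

```text
top tray_blue [(0.91, 0.4271, 0.2556, 140, 105, -5.8, '')]
top tray_yellow [(0.97, 0.4034, -0.2574, 141, 107, -5.7, '')]
top carrier_black [(0.56, 0.4594, -0.015, 95, 64, -25.5, ''), (0.5, 0.6176, 0.2612, 95, 65, -10.3, '')]
top carrier_white [(0.69, 0.6174, 0.2612, 95, 63, -11.5, '')]
top board_green [(0.74, 0.6526, -0.0142, 76, 43, -24.1, ''), (0.66, 0.5975, -0.2745, 74, 43, 18.1, ''), (0.31, 0.8056, -0.1196, 68, 43, -19.2, '')]
top board_red [(0.9, 0.6529, -0.0163, 76, 45, -22.7, ''), (0.84, 0.4276, 0.1048, 75, 43, 38.7, ''), (0.83, 0.561, 0.091, 69, 40, -76.0, ''), (0.66, 0.5498, -0.1616, 73, 45, -87.1, '')]
scene tray_blue [(0.81, 0.433, 0.2503, 144, 102, -5.1, ''), (0.21, 0.4626, 0.4692, 143, 88, -10.6, '')]
scene tray_yellow [(0.73, 0.4094, -0.2609, 142, 106, -5.2, '')]
scene carrier_black [(0.92, 0.4711, -0.0191, 113, 67, -24.1, '')]
scene carrier_white [(0.57, 0.6307, 0.2591, 109, 65, -11.8, '')]
scene board_green [(0.75, 0.5995, -0.2782, 75, 40, 18.3, '')]
scene board_red [(0.84, 0.6561, -0.0183, 78, 41, -21.5, ''), (0.84, 0.5608, 0.0854, 77, 56, -72.3, ''), (0.63, 0.4309, 0.1044, 79, 52, 31.0, ''), (0.49, 0.5499, -0.1649, 68, 47, 85.2, '')]
cam pos in tool [0.07894903 0.00030027 0.03149317] axis in tool [-3.09771492e-01 -3.51829516e-04  9.50810969e-01] x [-6.06076959e-04  9.99999801e-01  1.72572770e-04] [[323.04070267   0.         278.78933551]
 [  0.         323.04070267 205.66471975]
 [  0.           0.           1.        ]] 1.7
```

Call:
servo_tool --pt "0.13 -0.138 0 0 0 -0.028" --pt "0.13 -0.138 0 0 0 -0.028" --pt "0.13 -0.138 0 0 0 -0.028" --pt "0.13 -0.138 0 0 0 -0.028" --pt "0.13 -0.138 0 0 0 -0.028" --pt "0.13 -0.138 0 0 0 -0.028" --pt "0.13 -0.138 0 0 0 -0.028" --pt "0 0 0 0 0 0" --grip 85 --squeeze 40

```text
clock: 2.7
eef_pos: [0.3998, 0.2175, 0.4044]
tcp_rot: [-3.141, 0.001, 2.69]
ft_force: [-1.1, 0.4, 1.0]
opening: 0.085
grip_force: 0.0
```

```bash
cat > look.py <<'E'
from h import *
import sys
s=monitor.get_state(); cal=optics.get_calibration('wrist'); im=optics.camera('wrist')
if sys.argv[1]!='-': cv2.imwrite(f'pics/{sys.argv[1]}.png',im)
print(s['clock'],s['eef_pos'].round(4) if hasattr(s['eef_pos'],'round') else s['eef_pos'],np.degrees(s['tcp_rot']).round(2),s['opening'],env.tcp_to_tips)
for n in sys.argv[2:]: 
    print(n,rects('wrist',n,cal=cal))
E
python3 look.py w1 tray_blue carrier_white carrier_black
```

```text
2.7 [0.3998 0.2175 0.4044] [-1.7997e+02  4.0000e-02  1.5411e+02] 0.08499489002724395 0.1734
tray_blue [(0.63, 0.4286, 0.2538, 141, 104, -5.9, '')]
carrier_white []
carrier_black [(0.78, 0.4478, -0.006, 85, 70, -25.5, '')]
```

View pics/w1.png

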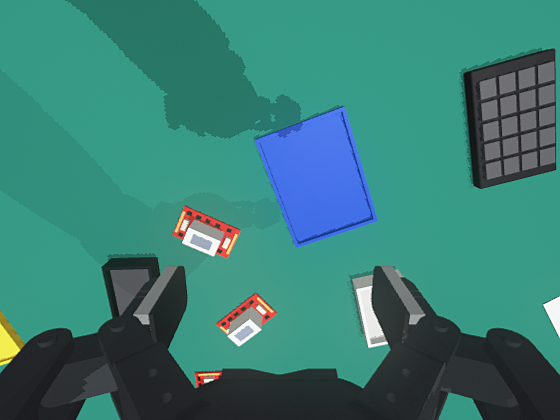

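The wrist view shows the blue tray whole at (315,175), at (0.4286,0.2538) with yaw -5.9°, which matches the top view. The fingers hide the carriers, so I need to stand beyond an object to see it.

Call:
servo_tool --pt "0.08 -0.145 0 0 0 0" --pt "0.08 -0.145 0 0 0 0" --pt "0.08 -0.145 0 0 0 0" --pt "0.08 -0.145 0 0 0 0" --pt "0.08 -0.145 0 0 0 0" --pt "0 0 0 0 0 0"

```text
clock: 3.65
eef_pos: [0.5186, 0.0018, 0.4041]
tcp_rot: [-3.141, -0.0, 2.695]
ft_force: [-0.1, 0.3, -0.4]
opening: 0.0849
grip_force: 0.0
```

```bash
python3 look.py w2 tray_yellow carrier_black; python3 - <<'E'
from h import *
optics_c=optics.get_calibration('wrist')
optics.camera('wrist')
for n in['carrier_black']:
    print(optics.recognise('wrist',n),optics.recognise('top',n),optics.recognise('scene',n))
E
```

```text
3.65 [0.5186 0.0018 0.4041] [-1.7997e+02 -1.0000e-02  1.5441e+02] 0.08492784558957477 0.1734
tray_yellow [(0.88, 0.4059, -0.2569, 141, 112, -6.1, 'EDGE')]
carrier_black [(0.82, 0.4618, -0.0177, 92, 61, -24.3, ''), (0.63, 0.4073, -0.2448, 136, 107, -6.5, 'EDGE')]
[{'xyz': [0.4617, -0.0213, 0.012], 'conf': 0.84}] [{'xyz': [0.4605, -0.0146, 0.0161], 'conf': 0.66}] [{'xyz': [0.4625, -0.0137, 0.0155], 'conf': 0.75}]
```

View pics/w2.png

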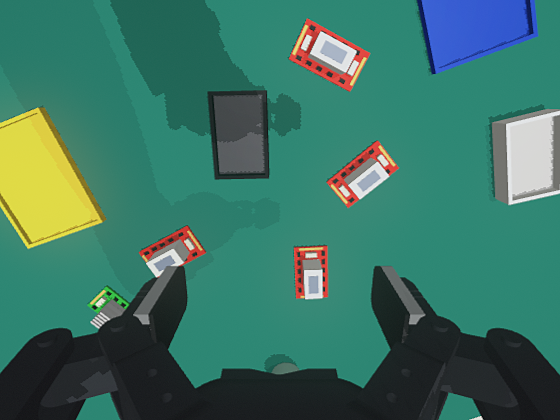

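The view shows the black carrier at (239,135), with the target red board lower at (311,272). The black carrier measures 92x61 mm at its 24 mm height, so the height agrees. I go above it.

Call:
servo_tool --pt "-0.048 -0.0153 -0.128 0 0 0.003" --pt "-0.048 -0.0153 -0.128 0 0 0.003" --pt "-0.048 -0.0153 -0.128 0 0 0.003" --pt "-0.048 -0.0153 -0.128 0 0 0.003" --pt "0 0 0 0 0 0"

```text
clock: 4.62
eef_pos: [0.4567, -0.0147, 0.2468]
tcp_rot: [-3.139, -0.01, 2.71]
ft_force: [0.9, 0.5, 0.9]
opening: 0.0853
grip_force: 0.0
```

```bash
python3 look.py w3 carrier_black
```

```text
4.625 [ 0.4567 -0.0147  0.2468] [-179.86   -0.57  155.25] 0.0852621900020734 0.1734
carrier_black [(0.62, 0.4592, -0.0168, 97, 61, -25.1, '')]
```

View pics/w3.png

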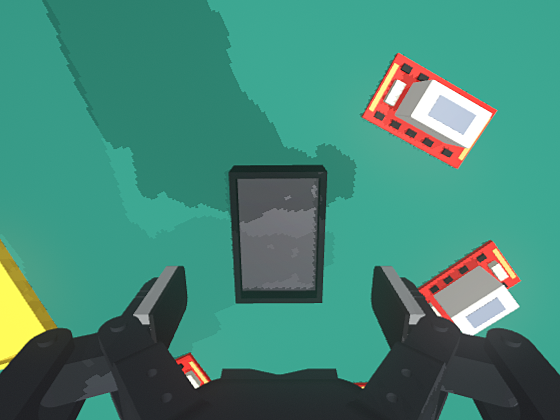

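```bash
python3 - <<'E'
from h import *
cal=optics.get_calibration('wrist'); s=monitor.get_state(); print(s['eef_pos'],np.degrees(s['tcp_rot']))
for z in (0.024,): print(ray(cal,[(230,171),(327,170),(322,301),(235,303)],z).round(4), ray(cal,[(230,171),(327,170),(322,301),(235,303)],z).mean(0))
# two-view triangulation of far corners: w2 pose rebuilt from calibration offset
Rt=Rot.from_euler('xyz',s['tcp_rot']).as_matrix(); R=np.array(cal['R']);t=np.array(cal['t'])
M=R@Rt; off=Rt.T@(-R.T@t-s['eef_pos'])
Rt2=Rot.from_euler('xyz',np.radians([-179.97,-.01,154.41])).as_matrix(); c2=np.array([.5186,.0018,.4041])+Rt2@off
R2=M@Rt2.T; K=np.array(cal['intrinsics'])
P1=K@np.c_[R,t];P2=K@np.c_[R2,-R2@c2]
a=np.float64([(322,301),(235,303),(327,170),(230,171)]).T;b=np.float64([(269,177),(215,179),(266,93),(209,94)]).T
X=cv2.triangulatePoints(P1,P2,a,b);print((X[:3]/X[3]).T.round(4))
E
```

```text
[ 0.46061619 -0.01530783  0.25229948] [1.79960691e+02 1.01909877e-01 1.55253207e+02]
[[ 0.4144 -0.0268  0.024 ]
 [ 0.439   0.028   0.024 ]
 [ 0.5251 -0.0108  0.024 ]
 [ 0.5006 -0.0676  0.024 ]] [ 0.46979276 -0.01930954  0.024     ]
[[ 0.5111 -0.0069  0.044 ]
 [ 0.4884 -0.0575  0.0459]
 [ 0.4357  0.0275  0.037 ]
 [ 0.4125 -0.0229  0.0396]]
```

```bash
cat >> h.py <<'E'
def height(name,near,cams=('top','scene')):
    "two-view triangulation of the visible surface's middle"
    P=[];u=[]
    for c in cams:
        optics.camera(c); cal=optics.get_calibration(c)
        K,R,t=[np.array(cal[k],float) for k in('intrinsics','R','t')]
        best=min(optics.recognise(c,name),key=lambda d:np.hypot(*(np.array(d['xyz'])[:2]-near)),default=None)
        if best is None: return None
        p=K@(R@np.array(best['xyz'])+t); P.append(K@np.c_[R,t]); u.append(p[:2]/p[2])
    X=cv2.triangulatePoints(P[0],P[1],u[0],u[1]).ravel(); return (X[:3]/X[3]).round(4)
E
python3 look.py w4 carrier_black
python3 - <<'E'
from h import *
print(height('carrier_black',(.461,-.017)),height('carrier_black',(.461,-.017),('wrist','top')))
print(height('carrier_white',(.62,.262)),height('tray_blue',(.43,.254)))
E
```

```text
4.725 [ 0.4606 -0.0153  0.2523] [1.7996e+02 1.0000e-01 1.5525e+02] 0.08493291429273266 0.1734
carrier_black [(0.59, 0.4594, -0.017, 95, 60, -24.5, '')]
[0.6012 0.1002 0.2112] None
None [ 0.429   0.2527 -0.0005]
```

Call:
servo_tool --pt "0.001 -0.005 -0.1 0 0 0" --pt "0 0 -0.1 0 0 0" --pt "0 0 -0.05 0 0 0" --pt "0 0 0 0 0 0" --pt "0 0 0 0 0 0"

```text
clock: 6.25
eef_pos: [0.4611, -0.0173, 0.1772]
tcp_rot: [3.141, 0.002, 2.709]
ft_force: [0.0, 0.6, 1.0]
opening: 0.0853
grip_force: 0.0
```

Call:
servo_tool --pt "0 0 0 0 0 0" --pt "0 0 0 0 0 0" --pt "0 0 0 0 0 0" --pt "0 0 0 0 0 0" --pt "0 0 0 0 0 0" --grip 50 --squeeze 40

```text
clock: 6.88
eef_pos: [0.4612, -0.0173, 0.1776]
tcp_rot: [3.141, 0.003, 2.709]
ft_force: [-0.2, 0.3, 6.4]
opening: 0.0592
grip_force: 45.5
```

Call:
servo_tool --pt "0 0 0.1 0 0 0" --pt "0 0 0.15 0 0 0" --pt "-0.0214 0.1805 0 0 0 0.0633" --pt "-0.0214 0.1805 0 0 0 0.0633" --pt "-0.0214 0.1805 0 0 0 0.0633" --pt "-0.0214 0.1805 0 0 0 0.0633" --pt "-0.0214 0.1805 0 0 0 0.0633" --pt "0 0 0 0 0 0"

```text
clock: 7.88
eef_pos: [0.427, 0.2566, 0.2504]
tcp_rot: [3.141, -0.001, 3.047]
ft_force: [-0.5, 0.2, -0.9]
opening: 0.059
grip_force: 44.8
```

Call:
servo_tool --pt "0 0 0 0 0 0" --pt "0 0 0 0 0 0"

```text
clock: 8.12
eef_pos: [0.4284, 0.2524, 0.2507]
tcp_rot: [-3.141, -0.001, 3.038]
ft_force: [-0.5, -0.7, -2.1]
opening: 0.0589
grip_force: 44.8
```

```bash
python3 look.py w5 tray_blue; python3 - <<'E'
from h import *
print(rects('wrist','carrier_black',z=.024+.075))
E
```

```text
8.125 [0.4284 0.2524 0.2507] [-1.7995e+02 -4.0000e-02  1.7409e+02] 0.05891479288743333 0.1734
tray_blue [(0.86, 0.4066, 0.2562, 104, 98, 84.7, '')]
[(0.62, 0.4244, 0.2527, 95, 59, -5.8, '')]
```

View pics/w5.png

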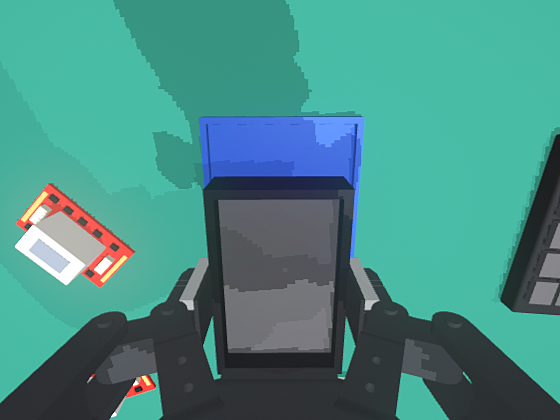

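The carrier is held squarely above the tray, aligned to within about 1°. I lower it now.

Call:
servo_tool --pt "0.003 0.003 -0.1 0 0 0" --pt "0 0 -0.08 0 0 0" --pt "0 0 -0.035 0 0 0" --pt "0 0 -0.01 0 0 0" --pt "0 0 0 0 0 0" --pt "0 0 0 0 0 0"

```text
clock: 9.02
eef_pos: [0.4298, 0.2547, 0.1848]
tcp_rot: [3.141, 0.002, 3.041]
ft_force: [0.5, 0.6, -1.3]
opening: 0.0589
grip_force: 44.8
```

Call:
servo_tool --pt "0 0 -0.003 0 0 0" --pt "0 0 -0.003 0 0 0" --pt "0 0 0 0 0 0"

```text
clock: 9.4
eef_pos: [0.4291, 0.2545, 0.1818]
tcp_rot: [-3.142, -0.0, 3.041]
ft_force: [-1.1, 1.0, -1.6]
opening: 0.0589
grip_force: 44.8
```

Call:
servo_tool --pt "0 0 -0.002 0 0 0" --pt "0 0 -0.001 0 0 0" --pt "0 0 0 0 0 0"

```text
clock: 9.78
eef_pos: [0.4292, 0.2545, 0.1816]
tcp_rot: [3.142, 0.0, 3.041]
ft_force: [-3.4, -1.8, 5.7]
opening: 0.0588
grip_force: 45.6
```

Call:
servo_tool --pt "0 0 0 0 0 0" --pt "0 0 0 0 0 0" --pt "0 0 0 0 0 0" --grip 67

```text
clock: 10.15
eef_pos: [0.4292, 0.2544, 0.1807]
tcp_rot: [-3.142, -0.0, 3.04]
ft_force: [0.1, -1.0, -0.1]
opening: 0.067
grip_force: 0.0
```

Call:
servo_tool --pt "0 0 0.15 0 0 0" --pt "0 0 0.2 0 0 0" --pt "0.158 0.006 0 0 0 -0.0225" --pt "0.158 0.006 0 0 0 -0.0225" --pt "0.158 0.006 0 0 0 -0.0225" --pt "0.158 0.006 0 0 0 -0.0225" --pt "0 0 0 0 0 0" --pt "0 0 0 0 0 0" --grip 85

```text
clock: 11.15
eef_pos: [0.6185, 0.2616, 0.2851]
tcp_rot: [-3.141, -0.002, 2.946]
ft_force: [-0.2, 0.9, 0.4]
opening: 0.0848
grip_force: 0.0
```

```bash
python3 look.py w6 carrier_white carrier_black tray_blue
```

```text
11.15 [0.6185 0.2616 0.2851] [-1.7996e+02 -1.0000e-01  1.6881e+02] 0.08480759358783262 0.1734
carrier_white [(0.81, 0.6202, 0.2614, 96, 60, -11.6, '')]
carrier_black [(0.56, 0.4786, 0.2489, 61, 8, 78.8, 'EDGE')]
tray_blue [(0.66, 0.4851, 0.2481, 105, 34, 82.2, 'EDGE')]
```

View pics/w6.png

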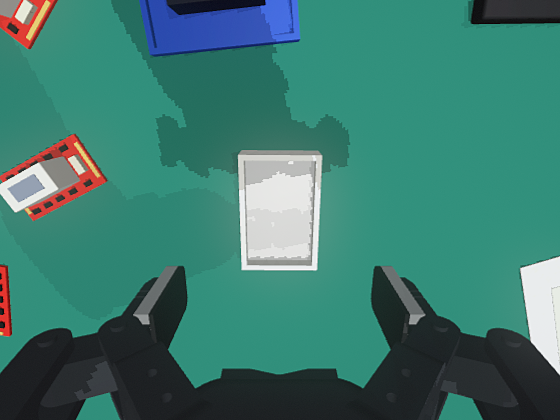

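The white carrier sits squarely between the fingers at (280,210), at (0.621,0.261). I descend and grip.

Call:
servo_tool --pt "0.009 -0.002 -0.13 0 0 -0.006" --pt "0 0 -0.13 0 0 0" --pt "0 0 -0.08 0 0 0" --pt "0 0 -0.02 0 0 0" --pt "0 0 0 0 0 0" --pt "0 0 0 0 0 0"

```text
clock: 12.1
eef_pos: [0.6222, 0.2614, 0.1803]
tcp_rot: [3.14, 0.003, 2.94]
ft_force: [0.4, 0.4, -1.0]
opening: 0.0852
grip_force: 0.0
```

Call:
servo_tool --pt "0 0 0 0 0 0" --pt "0 0 0 0 0 0" --pt "0 0 0 0 0 0" --pt "0 0 0 0 0 0" --pt "0 0 0 0 0 0" --grip 50

```text
clock: 12.72
eef_pos: [0.6222, 0.2612, 0.1796]
tcp_rot: [3.14, 0.002, 2.94]
ft_force: [0.2, -0.8, 6.8]
opening: 0.0592
grip_force: 45.6
```

Call:
servo_tool --pt "0 0 0.15 0 0 0" --pt "0 0 0.15 0 0 0" --pt "-0.0722 -0.1727 0 0 0 0.0098" --pt "-0.0722 -0.1727 0 0 0 0.0098" --pt "-0.0722 -0.1727 0 0 0 0.0098" --pt "-0.0722 -0.1727 0 0 0 0.0098" --pt "-0.0722 -0.1727 0 0 0 0.0098" --pt "-0.0722 -0.1727 0 0 0 0.0098"

```text
clock: 13.72
eef_pos: [0.4903, -0.0512, 0.2671]
tcp_rot: [-3.142, -0.001, 3.002]
ft_force: [-0.2, -0.5, -0.6]
opening: 0.0589
grip_force: 44.9
```

Call:
servo_tool --pt "-0.0722 -0.1727 0 0 0 0.0098" --pt "-0.0722 -0.1727 0 0 0 0.0098" --pt "-0.0722 -0.1727 0 0 0 0.0098" --pt "-0.0722 -0.1727 0 0 0 0.0098" --pt "0 0 0 0 0 0" --pt "0 0 0 0 0 0" --pt "0 0 0 0 0 0"

```text
clock: 14.6
eef_pos: [0.4053, -0.2558, 0.2675]
tcp_rot: [3.141, -0.001, 3.045]
ft_force: [-0.5, 0.4, -0.3]
opening: 0.0586
grip_force: 44.9
```

```bash
python3 look.py w7 tray_yellow; python3 - <<'E'
from h import *
print(rects('wrist','carrier_white',z=.024+.09))
E
```

```text
14.6 [ 0.4053 -0.2558  0.2675] [ 1.7995e+02 -4.0000e-02  1.7444e+02] 0.05864930344769399 0.1734
tray_yellow []
[(0.72, 0.4008, -0.2552, 95, 59, -5.6, '')]
```

View pics/w7.png

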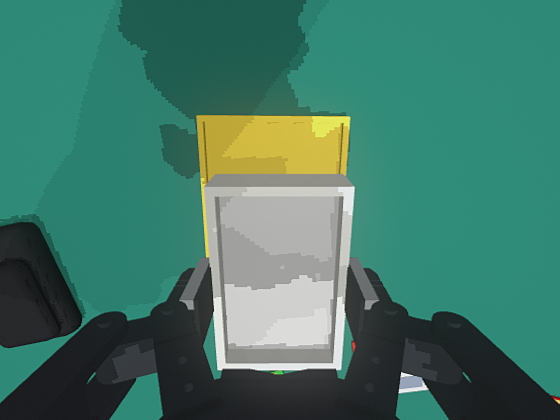

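The white carrier is held square above the yellow tray, whose near edge spans (197–350,116). The tray centre looks about 4 mm farther to -y, so I nudge by 3 mm and lower.

Call:
servo_tool --pt "0.001 -0.01 -0.12 0 0 0" --pt "0 0 -0.1 0 0 0" --pt "0 0 -0.038 0 0 0" --pt "0 0 -0.01 0 0 0" --pt "0 0 0 0 0 0" --pt "0 0 0 0 0 0"

```text
clock: 15.5
eef_pos: [0.4058, -0.2605, 0.1889]
tcp_rot: [-3.14, 0.002, 3.043]
ft_force: [-0.3, -0.4, -0.3]
opening: 0.0588
grip_force: 44.9
```

Call:
servo_tool --pt "0 0 -0.003 0 0 0" --pt "0 0 -0.002 0 0 0" --pt "0 0 0 0 0 0"

```text
clock: 15.88
eef_pos: [0.4052, -0.2601, 0.186]
tcp_rot: [-3.142, 0.0, 3.043]
ft_force: [0.6, 1.2, 0.5]
opening: 0.0588
grip_force: 44.9
```

Call:
servo_tool --pt "0 0 -0.003 0 0 0" --pt "0 0 -0.002 0 0 0" --pt "0 0 -0.002 0 0 0" --pt "0 0 0 0 0 0"

```text
clock: 16.38
eef_pos: [0.4051, -0.26, 0.1838]
tcp_rot: [3.141, -0.0, 3.043]
ft_force: [-0.4, 0.6, -1.9]
opening: 0.0588
grip_force: 44.9
```

Call:
servo_tool --pt "0 0 -0.002 0 0 0" --pt "0 0 -0.001 0 0 0" --pt "0 0 0 0 0 0"

```text
clock: 16.75
eef_pos: [0.4052, -0.2601, 0.1835]
tcp_rot: [-3.141, 0.0, 3.043]
ft_force: [-2.4, 0.7, 4.7]
opening: 0.059
grip_force: 45.4
```

Call:
servo_tool --pt "0 0 0 0 0 0" --pt "0 0 0 0 0 0" --pt "0 0 0 0 0 0" --grip 67

```text
clock: 17.12
eef_pos: [0.4052, -0.26, 0.1828]
tcp_rot: [3.142, -0.0, 3.043]
ft_force: [0.3, -0.7, -0.1]
opening: 0.0671
grip_force: 0.0
```

Call:
servo_tool --pt "0 0 0.15 0 0 0" --pt "0 0 0.2 0 0 0" --pt "0.161 -0.014 0 0 0 0.099" --pt "0.161 -0.014 0 0 0 0.099" --pt "0.161 -0.014 0 0 0 0.099" --pt "0.161 -0.014 0 0 0 0.099" --pt "0 0 0 0 0 0" --pt "0 0 0 0 0 0"

```text
clock: 18.12
eef_pos: [0.598, -0.2767, 0.2873]
tcp_rot: [3.14, -0.002, -2.826]
ft_force: [0.7, 0.2, -0.6]
opening: 0.0671
grip_force: 0.0
```

```bash
python3 look.py w8 board_green; python3 - <<'E'
from h import *
for c in('top','scene'):
    im=optics.camera(c);cv2.imwrite(f'pics/{c}1.png',im)
    for n in('carrier_black','carrier_white','board_green'):print(c,n,rects(c,n))
print(height('carrier_black',(.43,.255)),height('carrier_white',(.405,-.26)))
E
```

```text
18.125 [ 0.598  -0.2767  0.2873] [ 1.7993e+02 -9.0000e-02 -1.6194e+02] 0.06705041265637766 0.1734
board_green [(0.77, 0.5995, -0.2777, 75, 42, 17.7, '')]
top carrier_black [(0.75, 0.4269, 0.2545, 97, 66, -5.5, '')]
top carrier_white []
top board_green [(0.5, 0.5891, -0.2649, 27, 24, -0.3, '')]
scene carrier_black [(0.57, 0.4382, 0.2521, 107, 59, -9.4, '')]
scene carrier_white [(0.64, 0.3763, -0.2463, 68, 41, 54.7, '')]
scene board_green [(0.72, 0.5989, -0.2785, 79, 43, 16.6, '')]
[0.4288 0.2564 0.0166] None
```

View pics/w8.png

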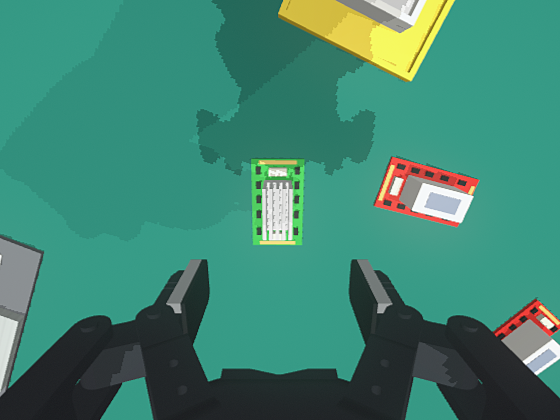

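The green board is aligned between the fingers at (277,203). I descend and grip its heat sink.

Call:
servo_tool --pt "0.005 -0.003 -0.13 0 0 0" --pt "0 0 -0.12 0 0 0" --pt "0 0 -0.07 0 0 0" --pt "0 0 -0.015 0 0 0" --pt "0 0 0 0 0 0" --pt "0 0 0 0 0 0" --grip 50

```text
clock: 19.68
eef_pos: [0.6006, -0.2782, 0.1894]
tcp_rot: [-3.139, 0.002, -2.826]
ft_force: [-0.1, -0.3, -0.4]
opening: 0.0498
grip_force: 0.0
```

Call:
servo_tool --pt "0 0 0 0 0 0" --pt "0 0 0 0 0 0" --pt "0 0 0 0 0 0" --pt "0 0 0 0 0 0" --pt "0 0 0 0 0 0" --grip 14 --squeeze 35

```text
clock: 20.3
eef_pos: [0.6004, -0.278, 0.1889]
tcp_rot: [-3.14, 0.002, -2.826]
ft_force: [-0.1, -0.7, 4.6]
opening: 0.021
grip_force: 35.3
```

Call:
servo_tool --pt "0 0 0.15 0 0 0" --pt "0 0 0.15 0 0 0" --pt "-0.03 0.1743 0 0 0 -0.0398" --pt "-0.03 0.1743 0 0 0 -0.0398" --pt "-0.03 0.1743 0 0 0 -0.0398" --pt "-0.03 0.1743 0 0 0 -0.0398" --pt "-0.03 0.1743 0 0 0 -0.0398" --pt "-0.03 0.1743 0 0 0 -0.0398"

```text
clock: 21.3
eef_pos: [0.5449, 0.0376, 0.2764]
tcp_rot: [3.141, -0.002, -3.077]
ft_force: [1.7, 0.2, -0.4]
opening: 0.021
grip_force: 34.7
```

Call:
servo_tool --pt "-0.03 0.1743 0 0 0 -0.0398" --pt "-0.03 0.1743 0 0 0 -0.0398" --pt "-0.03 0.1743 0 0 0 -0.0398" --pt "-0.03 0.1743 0 0 0 -0.0398" --pt "0 0 0 0 0 0" --pt "0 0 0 0 0 0" --pt "0 0 0 0 0 0"

```text
clock: 22.18
eef_pos: [0.5101, 0.2439, 0.2771]
tcp_rot: [-3.141, -0.001, 3.039]
ft_force: [-0.5, 0.7, -1.2]
opening: 0.0211
grip_force: 34.8
```

```bash
python3 look.py w9; python3 - <<'E'
from h import *
print(rects('wrist','carrier_black',z=.028),rects('wrist','board_green',z=.003+.09),rects('wrist','tray_blue'))
E
```

```text
22.175 [0.5101 0.2439 0.2771] [-1.7995e+02 -4.0000e-02  1.7411e+02] 0.021105169988815557 0.1734
[(0.79, 0.4298, 0.2544, 92, 61, -5.9, '')] [(0.84, 0.5101, 0.2438, 78, 41, -6.0, '')] [(0.7, 0.4352, 0.2535, 128, 105, -5.9, 'EDGE')]
```

View pics/w9.png

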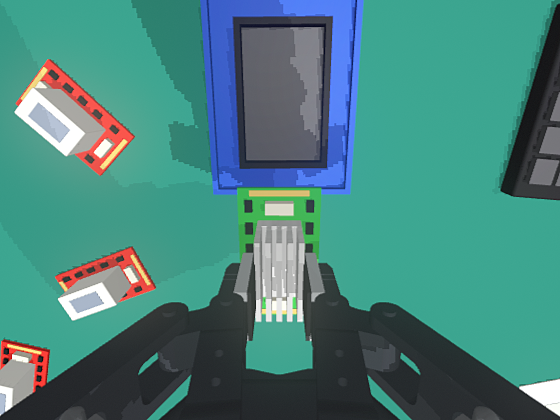

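The black carrier lies in the blue tray at (283,90), measured at (0.4298,0.2544) and yaw -5.9°. The green board is held at the same yaw. I move over it and lower.

Call:
servo_tool --pt "-0.134 0.0175 0 0 0 0" --pt "-0.134 0.0175 0 0 0 0" --pt "0 0 0 0 0 0" --pt "0 0 -0.09 0 0 0" --pt "0 0 -0.09 0 0 0" --pt "0 0 0 0 0 0" --pt "0 0 0 0 0 0"

```text
clock: 23.25
eef_pos: [0.4304, 0.2556, 0.2245]
tcp_rot: [3.141, 0.001, 3.04]
ft_force: [-0.4, 0.1, 0.4]
opening: 0.0208
grip_force: 34.7
```

```bash
python3 look.py - carrier_black; python3 - <<'E'
from h import *
z=monitor.get_state()['eef_pos'][2]-.1887
print(rects('wrist','board_green',z=.003+z))
E
```

```text
23.25 [0.4304 0.2556 0.2245] [1.7996e+02 8.0000e-02 1.7417e+02] 0.020785233876750995 0.1734
carrier_black [(0.71, 0.4113, 0.2563, 63, 62, -4.7, '')]
[(0.67, 0.4321, 0.256, 80, 43, -5.9, '')]
```

Call:
servo_tool --pt "-0.003 -0.003 -0.02 0 0 0" --pt "0 0 -0.02 0 0 0" --pt "0 0 -0.008 0 0 0" --pt "0 0 0 0 0 0" --pt "0 0 0 0 0 0"

```text
clock: 24.02
eef_pos: [0.4286, 0.2548, 0.2091]
tcp_rot: [3.142, 0.0, 3.041]
ft_force: [-0.3, 0.2, -0.7]
opening: 0.0212
grip_force: 34.7
```

Call:
servo_tool --pt "0 0 -0.003 0 0 0" --pt "0 0 -0.002 0 0 0" --pt "0 0 -0.002 0 0 0" --pt "0 0 0 0 0 0"

```text
clock: 24.52
eef_pos: [0.4286, 0.2547, 0.2069]
tcp_rot: [-3.142, -0.0, 3.041]
ft_force: [0.1, 0.9, 0.3]
opening: 0.0212
grip_force: 34.7
```

Call:
servo_tool --pt "0 0 -0.002 0 0 0" --pt "0 0 -0.002 0 0 0" --pt "0 0 0 0 0 0"

```text
clock: 24.9
eef_pos: [0.4286, 0.2548, 0.2068]
tcp_rot: [3.142, 0.0, 3.041]
ft_force: [-2.2, -1.2, 5.4]
opening: 0.021
grip_force: 35.5
```

Call:
servo_tool --pt "0 0 0 0 0 0" --pt "0 0 0 0 0 0" --pt "0 0 0 0 0 0" --grip 38

```text
clock: 25.28
eef_pos: [0.4286, 0.2547, 0.2056]
tcp_rot: [-3.141, -0.0, 3.04]
ft_force: [-0.0, -0.2, -0.7]
opening: 0.0383
grip_force: 0.0
```

Call:
servo_tool --pt "0 0 0.12 0 0 0" --pt "0 0 0.16 0 0 0" --pt "0 0 0 0 0 0" --pt "0.108 -0.1295 0 0 0 -0.0405" --pt "0.108 -0.1295 0 0 0 -0.0405" --pt "0.108 -0.1295 0 0 0 -0.0405" --pt "0.108 -0.1295 0 0 0 -0.0405"

```text
clock: 26.15
eef_pos: [0.5588, 0.098, 0.2885]
tcp_rot: [-3.141, -0.001, 2.87]
ft_force: [0.5, 0.7, 0.0]
opening: 0.0381
grip_force: 0.0
```

Call:
servo_tool --pt "0.108 -0.1295 0 0 0 -0.0405" --pt "0.108 -0.1295 0 0 0 -0.0405" --pt "0.108 -0.1295 0 0 0 -0.0405" --pt "0 0 0 0 0 0" --pt "0 0 0 0 0 0" --pt "0 0 0 0 0 0" --grip 50

```text
clock: 26.9
eef_pos: [0.6547, -0.016, 0.2896]
tcp_rot: [3.142, -0.001, 2.745]
ft_force: [0.5, -0.3, -0.2]
opening: 0.0497
grip_force: 0.0
```

```bash
python3 look.py w10 board_red; python3 - <<'E'
from h import *
a=optics.camera('top')[230:330,140:240];b=optics.camera('wrist')
a=cv2.resize(a,None,fx=4.2,fy=4.2,interpolation=cv2.INTER_CUBIC)[:420]
b=cv2.resize(b,None,fx=.65,fy=.65); b=cv2.copyMakeBorder(b,0,420-b.shape[0],0,0,cv2.BORDER_CONSTANT)
cv2.imwrite('pics/mix1.png',np.hstack([a,b]))
E
```

```text
26.9 [ 0.6547 -0.016   0.2896] [ 1.8000e+02 -5.0000e-02  1.5729e+02] 0.049719557093361795 0.1734
board_red [(0.92, 0.564, 0.0874, 74, 42, -74.6, 'EDGE'), (0.72, 0.6554, -0.0179, 75, 42, -22.6, '')]
```

View pics/mix1.png

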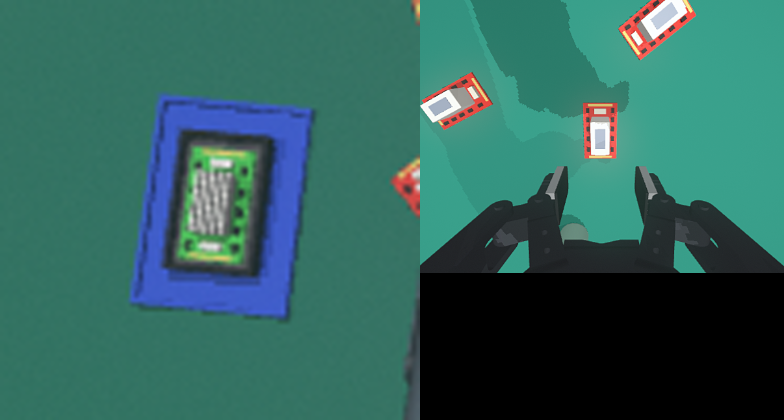

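The left crop shows the green board seated in the black carrier, centred and straight. The right picture has the target red board aligned between the fingers. I descend and grip.

Call:
servo_tool --pt "0.003 -0.006 -0.13 0 0 0" --pt "0 0 -0.12 0 0 0" --pt "0 0 -0.07 0 0 0" --pt "0 0 -0.015 0 0 0" --pt "0 0 0 0 0 0" --pt "0 0 0 0 0 0"

```text
clock: 27.85
eef_pos: [0.6571, -0.019, 0.1913]
tcp_rot: [3.141, 0.003, 2.744]
ft_force: [0.6, -0.4, -0.5]
opening: 0.05
grip_force: 0.0
```

Call:
servo_tool --pt "0 0 0 0 0 0" --pt "0 0 0 0 0 0" --pt "0 0 0 0 0 0" --pt "0 0 0 0 0 0" --pt "0 0 0 0 0 0" --grip 14

```text
clock: 28.48
eef_pos: [0.6569, -0.0191, 0.1906]
tcp_rot: [3.141, 0.002, 2.744]
ft_force: [0.7, 0.2, 5.0]
opening: 0.0211
grip_force: 35.0
```

Call:
servo_tool --pt "0 0 0.15 0 0 0" --pt "0 0 0.15 0 0 0" --pt "-0.095 -0.135 0 0 0 0.0472" --pt "-0.095 -0.135 0 0 0 0.0472" --pt "-0.095 -0.135 0 0 0 0.0472" --pt "-0.095 -0.135 0 0 0 0.0472" --pt "-0.095 -0.135 0 0 0 0.0472" --pt "-0.095 -0.135 0 0 0 0.0472"

```text
clock: 29.48
eef_pos: [0.4838, -0.2629, 0.2781]
tcp_rot: [3.141, -0.002, 3.042]
ft_force: [0.0, -0.4, -1.3]
opening: 0.021
grip_force: 34.5
```

Call:
servo_tool --pt "0 0 0 0 0 0" --pt "0 0 0 0 0 0" --pt "0 0 0 0 0 0"

```text
clock: 29.85
eef_pos: [0.4858, -0.261, 0.2788]
tcp_rot: [3.141, -0.001, 3.042]
ft_force: [-0.6, 0.7, -0.4]
opening: 0.0209
grip_force: 34.5
```

```bash
python3 look.py w11; python3 - <<'E'
from h import *
print(rects('wrist','carrier_white',z=.028),rects('wrist','board_red',z=.003+.09),rects('wrist','tray_yellow'))
E
```

```text
29.85 [ 0.4858 -0.261   0.2788] [ 1.7996e+02 -3.0000e-02  1.7428e+02] 0.02090753063494655 0.1734
[(0.58, 0.4051, -0.2604, 92, 60, -5.6, '')] [(0.87, 0.5024, -0.1977, 47, 34, -86.7, ''), (0.74, 0.4094, -0.2581, 85, 68, -6.0, 'EDGE'), (0.62, 0.4844, -0.2605, 77, 42, -5.3, '')] [(0.78, 0.4107, -0.2606, 131, 106, -5.8, 'EDGE'), (0.4, 0.4546, -0.4449, 111, 51, -20.7, 'EDGE')]
```

View pics/w11.png

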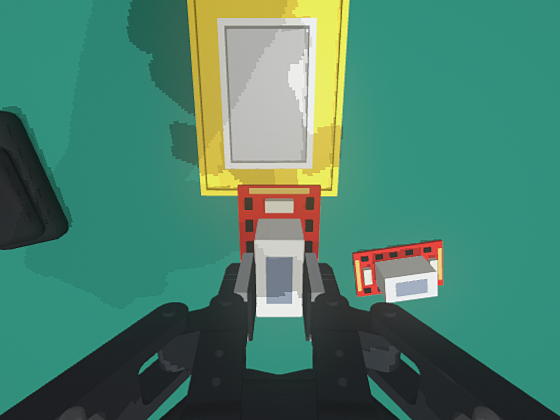

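The white carrier is in the yellow tray at (267,93), measured at (0.4051,-0.2604) and yaw -5.6°. The red board is held aligned with it. I move over and lower.

Call:
servo_tool --pt "-0.133 0.001 0 0 0 0" --pt "-0.133 0.001 0 0 0 0" --pt "0 0 0 0 0 0" --pt "0 0 -0.09 0 0 0" --pt "0 0 -0.09 0 0 0" --pt "0 0 0 0 0 0" --pt "0 0 0 0 0 0"

```text
clock: 30.92
eef_pos: [0.4063, -0.2616, 0.2263]
tcp_rot: [-3.141, 0.001, 3.041]
ft_force: [0.6, -0.7, -0.3]
opening: 0.0212
grip_force: 34.5
```

```bash
python3 look.py - carrier_white; python3 - <<'E'
from h import *
z=monitor.get_state()['eef_pos'][2]-.1905
print(rects('wrist','board_red',z=.003+z))
E
```

```text
30.925 [ 0.4063 -0.2616  0.2263] [-1.7996e+02  8.0000e-02  1.7423e+02] 0.02121301340844112 0.1734
carrier_white [(0.62, 0.3883, -0.2582, 66, 62, -5.6, '')]
[(0.91, 0.4063, -0.2622, 78, 42, -5.8, ''), (0.6, 0.5169, -0.2037, 40, 8, 34.8, 'EDGE')]
```

Call:
servo_tool --pt "0 0.005 -0.02 0 0 0" --pt "0 0 -0.02 0 0 0" --pt "0 0 -0.008 0 0 0" --pt "0 0 0 0 0 0" --pt "0 0 0 0 0 0"

```text
clock: 31.7
eef_pos: [0.4055, -0.2599, 0.211]
tcp_rot: [-3.142, 0.0, 3.04]
ft_force: [0.2, 0.6, 0.5]
opening: 0.0211
grip_force: 34.5
```

Call:
servo_tool --pt "0 0 -0.003 0 0 0" --pt "0 0 -0.002 0 0 0" --pt "0 0 -0.002 0 0 0" --pt "0 0 0 0 0 0"

```text
clock: 32.2
eef_pos: [0.4055, -0.2599, 0.2087]
tcp_rot: [3.142, -0.0, 3.04]
ft_force: [0.6, -0.3, -0.2]
opening: 0.0205
grip_force: 34.5
```

Call:
servo_tool --pt "0 0 -0.002 0 0 0" --pt "0 0 -0.001 0 0 0" --pt "0 0 0 0 0 0"

```text
clock: 32.58
eef_pos: [0.4055, -0.2599, 0.2086]
tcp_rot: [-3.141, 0.0, 3.04]
ft_force: [-2.6, 1.8, 5.3]
opening: 0.0214
grip_force: 35.3
```

The board touches down at the expected seated height. I release, rise and back off for a check.

Call:
servo_tool --pt "0 0 0 0 0 0" --pt "0 0 0 0 0 0" --pt "0 0 0 0 0 0" --grip 38

```text
clock: 32.95
eef_pos: [0.4055, -0.2599, 0.2076]
tcp_rot: [3.141, -0.0, 3.04]
ft_force: [0.4, -0.6, -0.2]
opening: 0.0381
grip_force: 0.0
```

Call:
servo_tool --pt "0 0 0.12 0 0 0" --pt "0 0 0.16 0 0 0" --pt "0 0 0.16 0 0 0" --pt "0.05 0.17 0 0 0 0" --pt "0.05 0.17 0 0 0 0" --pt "0.05 0.17 0 0 0 0" --pt "0.05 0.17 0 0 0 0" --pt "0 0 0 0 0 0"

```text
clock: 33.95
eef_pos: [0.466, -0.0528, 0.3398]
tcp_rot: [3.141, 0.0, 3.047]
ft_force: [0.1, 0.1, 0.3]
opening: 0.0382
grip_force: 0.0
```

```bash
python3 - <<'E'
from h import *
im=optics.camera('top')
f=lambda a:cv2.resize(a,(390,390),interpolation=cv2.INTER_CUBIC)
cv2.imwrite('pics/final.png',np.hstack([f(im[235:325,145:235]),f(im[240:330,330:420])]))
for n in('carrier_black','carrier_white','board_green','board_red','mouse','bottle'):print(n,[d['xyz'] for d in optics.pinpoint('top',n)])
print(monitor.get_state()['clock'])
E
```

```text
carrier_black [[0.4277, 0.2536, 0.0066]]
carrier_white [[0.4053, -0.2573, 0.0037]]
board_green [[0.4309, 0.2545, 0.0188]]
board_red [[0.4066, -0.2553, 0.0194], [0.5637, 0.0906, -0.0018], [0.4293, 0.0992, -0.0006], [0.793, -0.1162, -0.0023]]
mouse [[0.445, -0.4671, -0.0026]]
bottle [[0.7917, -0.117, 0.0015], [0.4333, 0.2534, -0.0018]]
34.3
```

View pics/final.png

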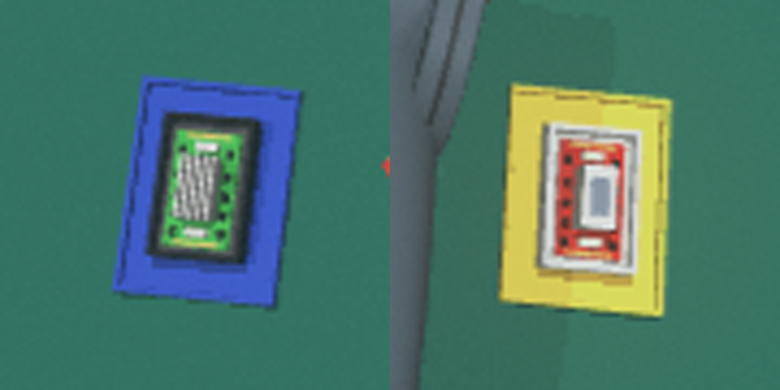

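Both kits sit in their trays, with the boards flat in the pockets: green at (203,188), red at (593,198). Handing in.

```bash
python3 -c "
from station import workorder
print(workorder.close_job())"
```

```text
the job is handed in; nothing more can be done
None
```

Both kits are made up in the order asked and handed in at about 34 s on the robot's clock; the last camera check showed both boards seated in their carriers, and the mouse, keypad and bottle were left alone.

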